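# Clear the lifting key and hold the dry-block cover down on its pin

### The job

Take the lifting key out of the heater block and hang it by its eye on the peg of the stand, let go of it, then fit the cover square on the block so that the blind hole under its narrow end slips over the locating pin and the cover sits flat. Press the cover down until the sprung block is at the bottom of its travel and finish like that, still holding it pressed down with the gripper. Leave the other things on the bench where they are.

Things in the scene. Friction and masses are not known exactly. Their poses are not given: they have to be found in the camera images.
- block: dry-block heater, fixed: white housing 170 (x) x 130 (y) x 60 mm high, panel on its -x face, holding a sprung aluminium block 130 (x) x 90 (y) mm whose level top face is 75 mm above the bench when up. Origin: centre of the housing's underside. Key slot in the top face: 7 (x) x 32 (y) mm, 25 mm deep, at x = -22 mm, y = 0. The dark round wells are flat marks.
- deck (a joint): how far the sprung block is pushed down into the housing, 0 (up) to 0.008 m (bottom stop). The weight of key and cover does not move it; with the cover on, it starts to give at about 6 N of push and takes about 14 N at the stop (1 N per mm).
- pin (a point): root of the steel locating pin, on its axis in the sprung block's top face; its axes are the block's (x along the 130 mm). Pin 10 mm in diameter, 11 mm tall, the top 3 mm tapering to 5 mm; on the centre line, 45 mm to the +x side of the block's centre. The cover hides it when over it.
- key: lifting key: flat steel strip standing upright, its lower 25 mm loosely (1 mm play) in the block's slot; 125 mm tall (z), 28 mm wide (y), 5 mm thick (x, along the block's x). Its top 24 mm is a black plastic grip 10 mm thick (x), 28 mm wide. A round eye of 16 mm goes through it along x, 88 mm above its lower end. Origin: centre of the lower end. 90 g.
- key_eye (a point): centre of the key's eye, 37 mm below the key's top
- stand: peg stand, fixed: grey base 100 (x) x 90 (y) x 12 mm, 12 mm round post at x = +35 mm up to 155 mm above the bench; from it a straight 7 mm round peg points to the stand's -x, rising 8 degrees: its axis runs from x = 35, z = 150 mm to the rounded tip at x = -30, z = 159 mm (y = 0). Origin: centre of the base's underside.
- peg_mid (a point): point on the peg's axis over the stand's origin, x = 0, 155 mm above the bench; its axes are the stand's
- cover: block cover, lying flat, right way up: T-shaped aluminium plate 20 mm thick, wide part 80 mm (y) from x = -47 to 25 mm, narrow end 44 mm (y) from x = 25 to 59 mm. Black grip bar on top, 50 (x) x 14 (y) x 28 mm high, centred over the origin. Origin: underside below the bar's middle (balance point). 250 to 450 g. Fitted, its axes agree with the block's, underside flat on the block's top face.
- cover_hole (a point): centre of the mouth of the blind hole in the cover's underside, under the narrow end at cover x = 42 mm, y = 0: 13 mm in diameter, 14 mm deep, 2 mm chamfer; not seen from above
- dish: bystander: glass dish, 94 mm across, 16 mm high; origin centre of the underside
- tape: bystander: roll of paper tape lying flat, 84 mm across, 19 mm high; origin centre of the underside
- scissors: bystander: scissors lying flat, about 160 mm long, blue handles; origin at the middle, on the bench
- bottle: bystander: glass reagent bottle, 66 mm across, 150 mm high; origin centre of the underside
- tip_box: bystander: orange pipette-tip box 85 x 120 x 65 mm; origin centre of the underside
- spatula: bystander: spatula lying flat, 160 mm long; origin at its middle, underside
Mind the look-alikes: they are no part of the job. What is shaped like the cover but green or purple is not meant.

How it is judged:
By the outcome, as a careful person would: the job done as asked, in the order asked, and still so for the second after the job is handed in, while the arm keeps its last pose, push and grip.
It also fails if it takes over 67 s, if anything falls off the work surface, if the arm or the gripper's body presses on something with over 40 N, if the wrist force passes 120 N, or if a joint passes its speed limit or range.

### The arm

A 7-joint arm with a two-finger parallel gripper is mounted at the origin on the work surface. World frame = base frame: x ahead of the robot, y to its left, z up, the work surface at z = 0. Lengths are in m, angles in degrees, forces in N, time in s.
With the tool pointing down it reaches from about 0.4 to 0.9 m from the base axis. Payload 5.5 kg.
Tool frame: the origin (TCP) lies midway between the tips of the shut fingers; the grasp point (between the pads) lies 19 mm behind it; z points along the fingers, y is the line along which they close (so a half turn about z gives the same grasp; the last joint's range is limited). The gripper opens to 92 mm and grips with 3 to 60 N. Pads are 19 mm wide; open, the fingers measure 130 mm over their backs; the gripper's body (75 mm by 190 mm) begins 47 mm behind the grasp point.
Start: joints at [90.94, 28.699, -24.465, 88.831, 12.651, 65.22, -12.049], TCP at [0.159, -0.63, 0.227] pointing down, gripper open.
Joint ranges: [-164.97, 164.97], [-17.58, 116.51], [-87.97, 89.64], [11.32, 138.91], [-80.73, 260.73], [10.89, 115.49], [-147.41, 147.41]. Speed limits (degrees/s): [147.25, 147.25, 180, 180, 180, 180, 180].

### API

Orientations are given as [roll, pitch, yaw] about the fixed x, y, z axes, in that order (R = Rz(yaw) Ry(pitch) Rx(roll)).
In Python, from plant import bot, vision, order gives the robot as it stands.
- The arm moves only by the tool drive_tool, never from a script. Its argument "targets" is a list of rows, each an object with "delta_pos": the shift along the tool's x, y, z normalised to -1 to 1, where 1 is 0.05 m, a list of three; "twist": the turn, a rotation vector about the tool's x, y, z normalised to -1 to 1, where 1 is 4 degrees, a list of three. In form: [{"delta_pos": [x, y, z], "twist": [ax, ay, az]}, ...]. A call has 1 to 20 rows; each row shifts and turns the commanded pose from where the row before left it, along the tool's axes as they then stand; what a row does not reach is not made up. A row lasts 1/8 s, in which the tool goes at most 62.5 mm and 10.7 degrees, less where a joint would pass 70% of its speed; a pose out of reach is approached as far as the arm can. A call with a number of a shift or a turn outside -1 to 1 is refused whole. A call with a gripper value outside its range is refused whole. "jaw" is the opening, from 0 (shut) to 1 (fully open), set as the call begins (left out, the last holds). The fingers move at their own pace and stop on an object; "force" is the grip in N (left out, the last holds). Time passes only in rows, so rows that do not move let the fingers close. It gives the time, the measured TCP pose, the force, the opening and the grip force at its end, in the units of the state.
- bot.state(): the state, without advancing time (a new reading comes with each control period).
- vision.read_camera(name): name is "scene" or "top"; returns the picture (384x512x3 uint8, blue, green, red); there is no depth.
- vision.camera_params(name): a dict with "fovy" (degrees; the focal length in pixels is half the picture's height over the tangent of half this angle, whatever the lens; pixels are square), "cx", "cy" (the principal point, pixels), "eye" and "attitude" of the camera in the world. Camera axes: x right, y down, z forward; pixel columns grow to the right and rows downward; lengths in m; the calibration is good to about 2 mm. A picture is of the moment at which its call begins. camera_params takes no time and is no camera call.
- order.hand_in(): hands the job in; it is judged then, once.
Trained networks look in the newest picture that a camera, given by its name, has taken for a name from the list of things; names that differ only in an ending like _2 or _b are one class to them, and where a whole thing is asked for, a point or a joint stands for the part that bears it (a point fixed in the world has none). Each returns a list of dicts, best first, with "score" (0 to 1); they miss things now and then, are a little off and sometimes report something else, mostly with a low value. They report only what shows in the picture. A call takes as long as a camera call. They do not tell look-alikes from the thing itself.
- vision.outline_of(camera, label): "mask" (384x512 bool, what is visible of it) and "bbox" ([left, top, right, bottom] in pixels, round what is visible of it).
The state is a dict: "time_s": time; "joints": joint angles; "qvel": joint speeds; "joint_torque": joint torques, N m; "eef_pos": TCP position; "eef_rot": TCP orientation; "contact_force": force on the tool from outside, world axes, zero at the start; "torque": the same for the moment, N m; "finger_gap": finger opening in m; "finger_force": force on a finger pad.
Only numpy, scipy, OpenCV 4.12 (cv2) and the standard library are available. Lean on these libraries where they do the work, as an engineer would, in place of code of your own. Each camera call takes 0.05 s, during which the arm holds its last target. There are 200 camera calls.

## Working session

There is one attempt and no reset: what is moved stays moved. The work goes in short steps, Python scripts to look and compute and a tool call to move; the robot and the scene stay as the last step left them, time stands still between calls to the robot, and variables do not carry over. Pictures are saved under pics/ and viewed, at most 10 in all, crops included, and the job is handed in when it is done.

Besides the shell and the picture viewer there is one more tool, called after ">>>" as name([rows], argument=value, ...), one row to a line, values as JSON. drive_tool: Moves the arm, as the interface text tells. Scaled input: -1 to 1 covers 0.05 m each way for a shift and 4 degrees each way for a turn. Its arguments: {"type":"object","properties":{"targets":{"type":"array","items":{"type":"object","properties":{"delta_pos":{"type":"array","items":{"type":"number"}},"twist":{"type":"array","items":{"type":"number"}}}}},"jaw":{"type":"number"},"force":{"type":"number"}},"required":["targets"]}

```bash
ls; mkdir -p pics
python3 - <<'E'
from plant import bot,vision
import cv2,numpy as np
print(bot.state())
for c in('scene','top'):
    im=vision.read_camera(c);cv2.imwrite(f'pics/{c}0.png',im);print(c,vision.camera_params(c))
    for l in('block','key','stand','cover','pin'):
        print(l,[(round(d['score'],2),d['bbox'],int(d['mask'].sum())) for d in vision.outline_of(c,l)])
a=np.hstack([cv2.imread('pics/scene0.png'),cv2.imread('pics/top0.png')])
E
```

```text
pics
{'time_s': 0.0, 'joints': array([ 90.94054062,  28.75349743, -24.45103287,  88.89153155,
        12.65205034,  65.22040211, -12.04819534]), 'qvel': array([ 0.06624964, -0.01092235,  0.00662438, -0.02507722, -0.06729732,
        0.21777085,  0.08069801]), 'joint_torque': array([-7.63532989e-04, -5.66580141e+01, -5.81656113e+00, -2.79111868e+01,
       -6.86717662e-02,  3.08055198e-02,  1.65336123e-04]), 'eef_pos': array([ 0.15854007, -0.62964207,  0.22567777]), 'eef_rot': array([-1.79888024e+02, -1.51083115e-03,  1.41424169e+01]), 'contact_force': array([ 0.97700213, -0.03337559, -0.57559721]), 'torque': array([ 0.00890985,  0.04355693, -0.00852603]), 'finger_force': 0.0, 'finger_gap': 0.09141016295832227}
scene {'fovy': 42.859109592021994, 'cx': 253.21426234788186, 'cy': 186.49224940841316, 'eye': array([1.17196792, 0.60843939, 1.33723214]), 'attitude': array([-140.12760584,   -0.61988803,  134.79874781])}
block [(0.84, [199.4, 216.5, 267.2, 280.6], 2383), (0.58, [300.3, 252.8, 338.9, 294.7], 866)]
key [(0.62, [231.2, 212.6, 241.3, 233.9], 160)]
stand [(0.85, [297.6, 241.1, 339.3, 297.6], 897)]
cover [(0.94, [173.1, 152.9, 192.1, 178.6], 476), (0.8, [154.1, 106.1, 179.2, 128.9], 408), (0.74, [199.7, 176.7, 238.3, 198.4], 587), (0.74, [244.2, 130.8, 278.6, 149.2], 451)]
pin [(0.55, [205.7, 220.5, 259.1, 264.7], 1139)]
top {'fovy': 56.732884919824855, 'cx': 253.19446944086772, 'cy': 194.81278815962565, 'eye': array([ 0.32313946, -0.08667378,  1.29022888]), 'attitude': array([-172.78473038,   -1.23934048,  -91.14873891])}
block [(0.72, [208.7, 139.2, 246.2, 187.1], 1728)]
key [(0.6, [220.6, 153.2, 231.7, 168.4], 87)]
stand [(0.71, [142.4, 175.1, 170.8, 209.4], 728)]
cover [(0.86, [299.3, 266.2, 322.7, 297.4], 631), (0.77, [392.2, 205.4, 415.8, 237.0], 649), (0.67, [275.0, 184.3, 304.2, 217.5], 538), (0.56, [322.6, 177.6, 357.0, 205.8], 538)]
pin [(0.87, [215.9, 138.6, 241.5, 179.2], 902)]
```

View pics/scene0.png

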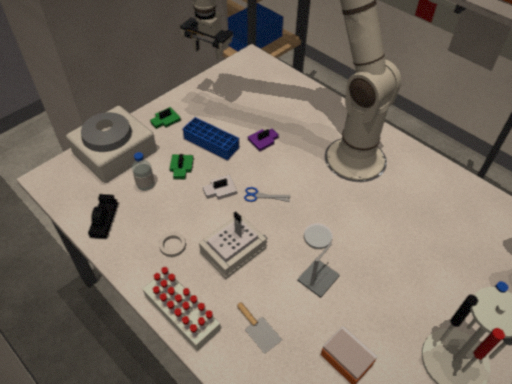

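View pics/top0.png

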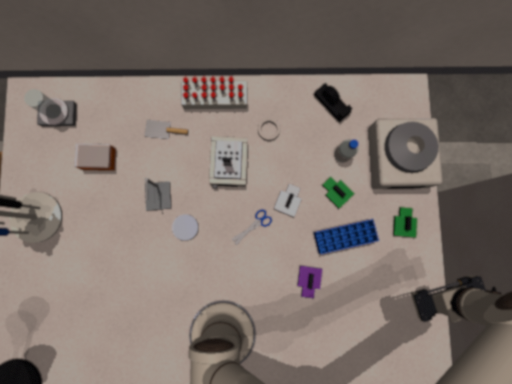

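```bash
cat > h.py <<'E'
import numpy as np,cv2
from scipy.spatial.transform import Rotation as Ro
from scipy.optimize import minimize
from plant import bot,vision
def box(x0,x1,y0,y1,z0,z1): return np.array([[x,y,z] for x in(x0,x1) for y in(y0,y1) for z in(z0,z1)])/1e3
t=np.linspace(0,6.283,16)[:-1]
def post(x,y,r,z0,z1): return np.array([[x+r*np.cos(a),y+r*np.sin(a),z] for a in t for z in(z0,z1)])/1e3
M={'block':[box(-85,85,-65,65,0,60),box(-65,65,-45,45,60,75)],
'cover':[box(-47,25,-40,40,0,20),box(25,59,-22,22,0,20),box(-25,25,-7,7,20,48)],
'stand':[box(-50,50,-45,45,0,12),post(35,0,6,12,155),np.vstack([box(34,36,-3.5,3.5,146.5,153.5),box(-31,-29,-3.5,3.5,155.5,162.5)])]}
P={c:vision.camera_params(c) for c in('scene','top')}
def proj(c,p):
    p=np.asarray(p,float).reshape(-1,3);k=P[c];q=(p-k['eye'])@Ro.from_euler('xyz',k['attitude'],degrees=True).as_matrix()
    f=192/np.tan(np.radians(k['fovy']/2));return q[:,:2]/q[:,2:]*f+[k['cx'],k['cy']]
def ray(c,u,z):
    k=P[c];f=192/np.tan(np.radians(k['fovy']/2))
    d=Ro.from_euler('xyz',k['attitude'],degrees=True).as_matrix()@[(u[0]-k['cx'])/f,(u[1]-k['cy'])/f,1]
    return k['eye']+d*(z-k['eye'][2])/d[2]
def tf(p,m): 
    a=np.radians(p[2]);return m@np.array([[np.cos(a),np.sin(a),0],[-np.sin(a),np.cos(a),0],[0,0,1]])+[p[0],p[1],p[3] if len(p)>3 else 0]
def hulls(c,p,parts): return [cv2.convexHull(proj(c,tf(p,m)).astype(np.float32))[:,0] for m in parts]
def sil(c,p,parts,S=4):
    im=np.zeros((384*S,512*S),np.uint8)
    for h in hulls(c,p,parts): cv2.fillPoly(im,[np.round(((h+.5)*S-.5)*16).astype(np.int32)],255,shift=4)
    return cv2.resize(im,(512,384),interpolation=cv2.INTER_AREA)/255.
def loss(p,parts,masks,ign={}):
    e=0
    for c,m in masks.items():
        d=cv2.GaussianBlur(sil(c,p,parts)-m,(0,0),1)**2
        e+=d[~ign[c]].sum() if c in ign else d.sum()
    return e
def fit(parts,masks,p0,yaws,ign={}):
    best=None
    for y in yaws:
        r=minimize(loss,[*p0,y],(parts,masks,ign),'Nelder-Mead',options=dict(initial_simplex=np.array([*p0,y])+np.array([[0,0,0],[.01,0,0],[0,.01,0],[0,0,12]]),xatol=1e-4,fatol=.05,maxiter=90))
        if best is None or r.fun<best.fun: best=r
    return best
E
cat > m1.py <<'E'
from h import *
im={c:vision.read_camera(c) for c in P}
near={'block':{'scene':(233,247),'top':(228,163)},'cover':{'scene':(219,187),'top':(288,200)},'stand':{'scene':(318,270),'top':(157,192)}}
res={};tiles={c:[] for c in P}
for l in M:
    mk={}
    for c in P:
        ds=[d for d in vision.outline_of(c,l) if np.hypot(*((np.array(d['bbox'][:2])+d['bbox'][2:])/2-near[l][c]))<14]
        if ds: mk[c]=ds[0]['mask'].astype(float)
    p0=ray('top',near[l]['top'],.03)[:2]
    r=fit(M[l],mk,p0,range(0,360,45));res[l]=r.x
    print(l,r.x.round(4),round(r.fun,1),{c:round(loss(r.x,M[l],{c:mk[c]}),1) for c in mk})
    for c in mk:
        r1=fit(M[l],{c:mk[c]},r.x[:2],[r.x[2]]);print('  ',c,r1.x.round(4),round(r1.fun,1))
    for c in P:
        u,v=near[l][c];u-=30;v-=35;cr=cv2.resize(im[c][v:v+70,u:u+62],None,fx=4.2,fy=4.2,interpolation=cv2.INTER_CUBIC)
        for h in hulls(c,r.x,M[l]): cv2.polylines(cr,[np.round((h-[u,v]+.5)*4.2).astype(int)],True,(0,0,255),1)
        tiles[c].append(cr)
cv2.imwrite('pics/fit1.png',np.vstack([np.hstack(tiles[c]) for c in P]))
np.save('res.npy',res,allow_pickle=True)
E
python3 m1.py
```

```text
block [ 6.040000e-01 -2.830000e-02  1.774313e+02] 256.9 {'scene': np.float64(155.1), 'top': np.float64(101.7)}
   scene [ 6.05200e-01 -2.44000e-02  1.76198e+02] 126.4
   top [ 6.038000e-01 -3.190000e-02  1.772672e+02] 84.5
cover [  0.4618  -0.2431 -22.4534] 20.8 {'scene': np.float64(8.0), 'top': np.float64(12.8)}
   scene [  0.4607  -0.2406 -23.0336] 2.3
   top [  0.4616  -0.2455 -22.0685] 10.1
stand [4.891000e-01 2.306000e-01 3.616619e+02] 56.6 {'scene': np.float64(37.5), 'top': np.float64(19.1)}
   scene [4.881000e-01 2.327000e-01 3.635155e+02] 25.0
   top [4.90400e-01 2.27300e-01 3.62797e+02] 3.4
```

View pics/fit1.png

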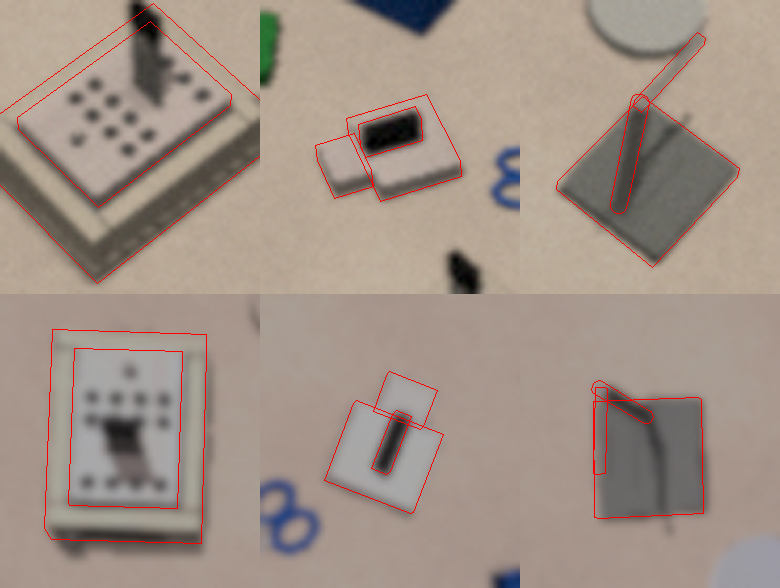

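The real cover is the silver one, at scene (219,187) and top (288,200). The look-alikes are green at scene (181,165) / top (338,192), green at (165,118) / (404,222), and purple at (263,138) / (310,281). The crop shows light aluminium with a black bar, so I'm taking that one. The pin is at the +x end of the block, so the block's yaw is about -3°. The two cameras disagree by about 5 mm in y, so I'll use the robot base as an absolute reference and refine on image edges.

```bash
cat > edge.py <<'E'
from h import *
from scipy.ndimage import map_coordinates
def seg(*pts): # polyline samples in mm -> m
    o=[]
    for a,b in zip(pts[:-1],pts[1:]): o.append(np.linspace(a,b,60))
    return np.vstack(o)/1e3
def rect(x0,x1,y0,y1,z): return seg((x0,y0,z),(x1,y0,z),(x1,y1,z),(x0,y1,z),(x0,y0,z))
T=lambda z:seg((-47,-40,z),(25,-40,z),(25,-22,z),(59,-22,z),(59,22,z),(25,22,z),(25,40,z),(-47,40,z),(-47,-40,z))
E={'block':np.vstack([rect(-85,85,-65,65,60),rect(-65,65,-45,45,75)]),'cover':np.vstack([T(20),rect(-25,25,-7,7,48)]),'stand':rect(-50,50,-45,45,12)}
def grad(im,s=.8):
    g=cv2.GaussianBlur(im,(0,0),s).astype(float);o=0
    for ch in range(3): o=o+np.hypot(cv2.Sobel(g[...,ch],-1,1,0),cv2.Sobel(g[...,ch],-1,0,1))
    return np.minimum(o,np.percentile(o,98.5))
def escore(p,pts,G):
    return -np.mean([map_coordinates(G[c],proj(c,tf(p,pts))[:,::-1].T,order=1).mean() for c in G])
def efit(pts,G,p0):
    b=None
    for dx in(-.004,0,.004):
        for dy in(-.004,0,.004):
            s=np.array(p0[:3])+[dx,dy,0];r=minimize(escore,s,(pts,G),'Nelder-Mead',options=dict(initial_simplex=s+np.array([[0,0,0],[.003,0,0],[0,.003,0],[0,0,2]])))
            if b is None or r.fun<b.fun:b=r
    return b
E
python3 - <<'E'
from edge import *
ims={c:cv2.imread(f'pics/{c}0.png') for c in P};G={c:grad(ims[c]) for c in P}
p0={'block':(.604,-.0283,-2.6),'cover':(.4618,-.2431,-22.4),'stand':(.489,.2306,2.5)}
for l in E:
    for g in ({'scene':G['scene']},{'top':G['top']},G):
        r=efit(E[l],g,p0[l]);print(l,list(g),r.x.round(4),round(r.fun,1))
for c in P: print(c,proj(c,[[0,0,0],[0,0,.02]]).round(1))
o=[]
for c,(u,v) in(('scene',(310,100)),('top',(175,285))):
    cr=cv2.resize(ims[c][v:v+95,u:u+95],None,fx=4.2,fy=4.2,interpolation=cv2.INTER_CUBIC)
    for R in(.08,.1,.12):
        h=proj(c,post(0,0,R*1e3,0,0));cv2.polylines(cr,[np.round((h-[u,v]+.5)*4.2).astype(int)],True,(0,0,255),1)
    o.append(cr)
cv2.imwrite('pics/base.png',np.hstack(o))
E
```

```text
block ['scene'] [ 0.6052 -0.0266 -3.0642] -353.9
block ['top'] [ 0.6051 -0.0366 -2.8603] -181.9
block ['scene', 'top'] [ 0.6054 -0.0267 -3.0042] -263.3
cover ['scene'] [  0.4696  -0.2262 -25.8685] -442.7
cover ['top'] [  0.4564  -0.2421 -23.7139] -260.9
cover ['scene', 'top'] [  0.4595  -0.2392 -24.417 ] -321.3
stand ['scene'] [0.4935 0.2342 3.8981] -468.8
stand ['top'] [0.4867 0.225  3.9696] -329.1
stand ['scene', 'top'] [0.4923 0.2334 2.6545] -319.5
scene [[354.3 157.9]
 [355.2 154.2]]
top [[222.1 333.9]
 [221.8 335.5]]
```

View pics/base.png

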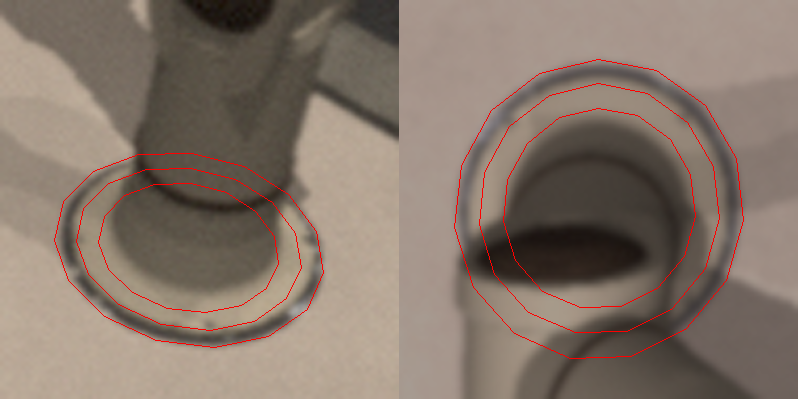

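The base ring (R≈0.11) is centred in both overlays: scene (190,250) and top (600,208) in the crop. So both cameras agree with the world at the base. I'll move over the key now, then check the fingers in the images.

>>> drive_tool([
  {"delta_pos": [0, 0, 0], "twist": [0, 0, -0.96]},
  {"delta_pos": [0, 0, 0], "twist": [0, 0, -0.96]},
  {"delta_pos": [0, 0, 0], "twist": [0, 0, -0.96]},
  {"delta_pos": [0, 0, 0], "twist": [0, 0, -0.96]},
  {"delta_pos": [0, 0, 0], "twist": [0, 0, -0.96]},
  {"delta_pos": [0, 0, 0], "twist": [0, 0, -0.96]},
  {"delta_pos": [0, 0, 0], "twist": [0, 0, -0.96]},
  {"delta_pos": [0, 0, 0], "twist": [0, 0, -0.96]},
  {"delta_pos": [0, 0, 0], "twist": [0, 0, -0.96]},
  {"delta_pos": [0, 0, 0], "twist": [0, 0, -0.96]},
  {"delta_pos": [0, 0, 0], "twist": [0, 0, -0.96]},
  {"delta_pos": [0, 0, 0], "twist": [0, 0, -0.96]},
  {"delta_pos": [0, 0, 0], "twist": [0, 0, -0.96]},
  {"delta_pos": [0, 0, 0], "twist": [0, 0, -0.96]},
  {"delta_pos": [0, 0, 0], "twist": [0, 0, -0.96]},
  {"delta_pos": [0, 0, 0], "twist": [0, 0, -0.96]},
  {"delta_pos": [0, 0, 0], "twist": [0, 0, -0.96]},
  {"delta_pos": [0, 0, 0], "twist": [0, 0, -0.96]},
  {"delta_pos": [0, 0, 0], "twist": [0, 0, -0.96]},
], jaw=0.6)

```text
time_s: 3.38
eef_pos: [0.1587, -0.6303, 0.2267]
eef_rot: [-180.0, 0.0, 87.2]
contact_force: [0.2, 0.1, 0.6]
finger_gap: 0.055
finger_force: 0.0
```

>>> drive_tool([
  {"delta_pos": [0.831, 0.522, -0.032], "twist": [0, 0, 0]},
  {"delta_pos": [0.831, 0.522, -0.032], "twist": [0, 0, 0]},
  {"delta_pos": [0.831, 0.522, -0.032], "twist": [0, 0, 0]},
  {"delta_pos": [0.831, 0.522, -0.032], "twist": [0, 0, 0]},
  {"delta_pos": [0.831, 0.522, -0.032], "twist": [0, 0, 0]},
  {"delta_pos": [0.831, 0.522, -0.032], "twist": [0, 0, 0]},
  {"delta_pos": [0.831, 0.522, -0.032], "twist": [0, 0, 0]},
  {"delta_pos": [0.831, 0.522, -0.032], "twist": [0, 0, 0]},
  {"delta_pos": [0.831, 0.522, -0.032], "twist": [0, 0, 0]},
  {"delta_pos": [0.831, 0.522, -0.032], "twist": [0, 0, 0]},
  {"delta_pos": [0.831, 0.522, -0.032], "twist": [0, 0, 0]},
  {"delta_pos": [0.831, 0.522, -0.032], "twist": [0, 0, 0]},
  {"delta_pos": [0.831, 0.522, -0.032], "twist": [0, 0, 0]},
  {"delta_pos": [0.831, 0.522, -0.032], "twist": [0, 0, 0]},
  {"delta_pos": [0.831, 0.522, -0.032], "twist": [0, 0, 0]},
  {"delta_pos": [0, 0, 0], "twist": [0, 0, 0]},
  {"delta_pos": [0, 0, 0], "twist": [0, 0, 0]},
])

```text
time_s: 5.5
eef_pos: [0.581, -0.028, 0.2505]
eef_rot: [-180.0, 0.0, 87.1]
contact_force: [0.2, -0.2, 0.0]
finger_gap: 0.0549
finger_force: 0.0
```

```bash
cat > snap.py <<'E'
from h import *;import sys
# snap.py name zoom cam,u,v,w,h ...
n=sys.argv[1];z=float(sys.argv[2]);o=[];s=bot.state()
R=Ro.from_euler('xyz',s['eef_rot'],degrees=True)
for a in sys.argv[3:]:
    c,*r=a.split(',');u,v,w,h=map(int,r);im=vision.read_camera(c);cv2.imwrite(f'pics/{n}_{c}_full.png',im)
    cr=cv2.resize(im[v:v+h,u:u+w],None,fx=z,fy=z,interpolation=cv2.INTER_CUBIC)
    g=s['finger_gap']/2
    for q in([0,g,0],[0,-g,0],[0,0,0]):
        p=(proj(c,s['eef_pos']+R.apply(q))[0]-[u,v]+.5)*z;cv2.drawMarker(cr,tuple(int(round(x)) for x in p),(0,0,255),cv2.MARKER_CROSS,9,1)
    o.append(cr)
cv2.imwrite(f'pics/{n}.png',np.hstack(o));print(s['time_s'],s['eef_pos'].round(4),s['eef_rot'].round(2),s['joints'].round(1),s['finger_gap'])
E
python3 snap.py s2 5 scene,190,180,80,110 top,190,110,80,110
```

```text
5.5 [ 0.581  -0.028   0.2505] [-1.7996e+02  4.0000e-02  8.7130e+01] [ 39.8  27.1 -52.9  96.8  23.1  67.8 -21.9] 0.05491852629213998
```

View pics/s2.png

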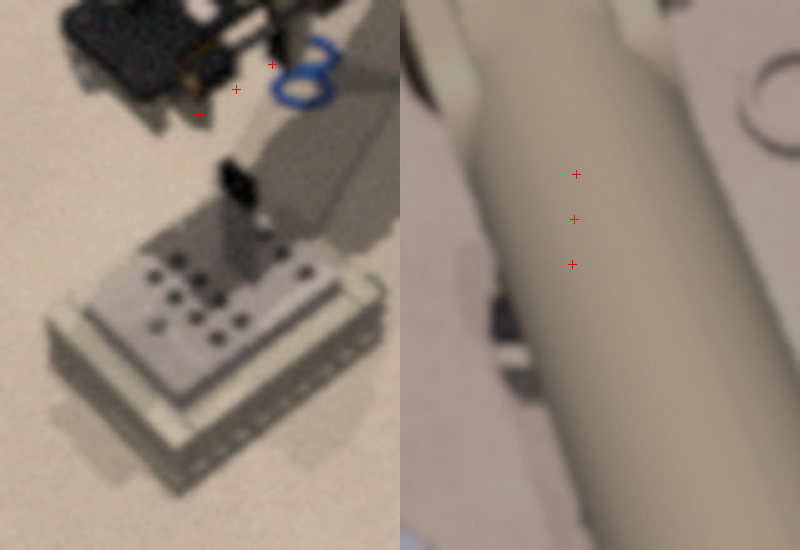

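The scene crop shows the open fingers at (200,120) and (283,65), the key grip at (237,183) and the pin at (157,326). In the top view the arm hides the key. I'll check where the key grip lies using both cameras.

Run:
```python
from h import *
print('top grip',ray('top',(226.6,160),.172),'scene grip mid',ray('scene',(237,216.2),.163))
# black pixel centroids
for c,(u,v,w,h) in(('scene',(226,205,20,25)),('top',(218,150,20,20))):
    im=cv2.imread(f'pics/{c}0.png')[v:v+h,u:u+w].max(2).astype(float)
    m=im<60;ys,xs=np.nonzero(m);print(c,m.sum(),xs.mean()+u,ys.mean()+v,ys.min()+v,ys.max()+v)
for y in(-.028,):
  for c in P: print(c,hulls(c,(.604,-.029,-3),[box(-27,-17,-14,14,151,175)])[0].mean(0), proj(c,[.649,-.0314,.08]))
im=cv2.imread('pics/top0.png')[130:155,205:250]
g=im.max(2);v,u=np.unravel_index(g[8:24,18:32].argmin(),(16,14));print('pin top px',u+18+205,v+8+130)
```

```text
top grip [ 0.57814639 -0.03071097  0.172     ] scene grip mid [ 0.58301235 -0.02648414  0.163     ]
scene 40 237.3 217.325 213 222
top 39 226.33333333333334 161.02564102564102 158 164
scene [236.92737 215.74341] [[220.69338634 243.75298487]]
top [225.82793 159.4424 ] [[227.96740296 145.96380795]]
pin top px 231 153
```

>>> drive_tool([
  {"delta_pos": [0, 0, 0.4], "twist": [0, 0, 0]},
  {"delta_pos": [0, 0, 0.4], "twist": [0, 0, 0]},
  {"delta_pos": [0, 0, 0.4], "twist": [0, 0, 0]},
  {"delta_pos": [0, 0, 0.4], "twist": [0, 0, 0]},
  {"delta_pos": [0, 0, 0.33], "twist": [0, 0, 0]},
  {"delta_pos": [0, 0, 0], "twist": [0, 0, 0]},
  {"delta_pos": [0, 0, 0], "twist": [0, 0, 0]},
])

```text
time_s: 6.48
eef_pos: [0.5818, -0.0273, 0.1547]
eef_rot: [180.0, -0.0, 87.1]
contact_force: [-0.2, 0.7, -0.0]
finger_gap: 0.0553
finger_force: 0.0
```

>>> drive_tool([
  {"delta_pos": [0, 0, 0], "twist": [0, 0, 0]},
  {"delta_pos": [0, 0, 0], "twist": [0, 0, 0]},
  {"delta_pos": [0, 0, 0], "twist": [0, 0, 0]},
  {"delta_pos": [0, 0, 0], "twist": [0, 0, 0]},
  {"delta_pos": [0, 0, 0], "twist": [0, 0, 0]},
  {"delta_pos": [0, 0, 0], "twist": [0, 0, 0]},
], jaw=0, force=4)

```text
time_s: 7.22
eef_pos: [0.5815, -0.0277, 0.1543]
eef_rot: [180.0, -0.0, 87.1]
contact_force: [0.1, -0.7, 0.2]
finger_gap: 0.0098
finger_force: 4.0
```

>>> drive_tool([
  {"delta_pos": [0, 0, 0], "twist": [0, 0, 0]},
  {"delta_pos": [0, 0, 0], "twist": [0, 0, 0]},
  {"delta_pos": [0, 0, -0.1], "twist": [0, 0, 0]},
  {"delta_pos": [0, 0, -0.2], "twist": [0, 0, 0]},
  {"delta_pos": [0, 0, -0.2], "twist": [0, 0, 0]},
  {"delta_pos": [0, 0, -0.2], "twist": [0, 0, 0]},
  {"delta_pos": [0, 0, -0.2], "twist": [0, 0, 0]},
  {"delta_pos": [0, 0, -0.2], "twist": [0, 0, 0]},
  {"delta_pos": [0, 0, -0.2], "twist": [0, 0, 0]},
], force=25)

```text
time_s: 8.35
eef_pos: [0.5812, -0.0277, 0.2199]
eef_rot: [-180.0, 0.0, 87.1]
contact_force: [-0.6, -0.4, -1.0]
finger_gap: 0.0099
finger_force: 25.0
```

>>> drive_tool([
  {"delta_pos": [0, 0, 0], "twist": [0, 0, -0.8]},
  {"delta_pos": [0, 0, 0], "twist": [0, 0, -0.8]},
  {"delta_pos": [0.4, -0.21, 0], "twist": [0, 0, 0]},
  {"delta_pos": [0.66, -0.35, 0], "twist": [0, 0, 0]},
  {"delta_pos": [0.66, -0.35, 0], "twist": [0, 0, 0]},
  {"delta_pos": [0.66, -0.35, 0], "twist": [0, 0, 0]},
  {"delta_pos": [0.66, -0.35, 0], "twist": [0, 0, 0]},
  {"delta_pos": [0.66, -0.35, 0], "twist": [0, 0, 0]},
  {"delta_pos": [0.66, -0.35, 0], "twist": [0, 0, 0]},
  {"delta_pos": [0.66, -0.35, 0], "twist": [0, 0, 0]},
  {"delta_pos": [0.27, -0.14, 0], "twist": [0, 0, 0]},
  {"delta_pos": [0, 0, 0], "twist": [0, 0, 0]},
  {"delta_pos": [0, 0, 0], "twist": [0, 0, 0]},
])

```text
time_s: 9.98
eef_pos: [0.4261, 0.2266, 0.2191]
eef_rot: [-180.0, 0.0, 93.4]
contact_force: [-0.2, -0.1, -1.8]
finger_gap: 0.0099
finger_force: 25.0
```

```bash
python3 snap.py s3 5 scene,285,210,80,110 top,125,150,80,110
python3 - <<'E'
from h import *
from edge import *
ims={c:cv2.imread(f'pics/s3_{c}_full.png') for c in P}
# block again w/o key
G={c:grad(ims[c]) for c in P}
for g in ({'scene':G['scene']},{'top':G['top']}):
    for l,p in(('block',(.604,-.028,-3)),):
        r=efit(E[l],g,p);print(l,list(g),r.x.round(4),round(r.fun,1))
E
```

```text
9.975 [0.4261 0.2266 0.2191] [-1.800e+02  5.000e-02  9.339e+01] [ 20.3  19.5 -60.8 111.9  19.8  59.8 -45.9] 0.009858795079079205
block ['scene'] [ 0.6052 -0.0265 -3.2794] -309.7
block ['top'] [ 0.6058 -0.0267 -2.9904] -181.3
```

View pics/s3.png

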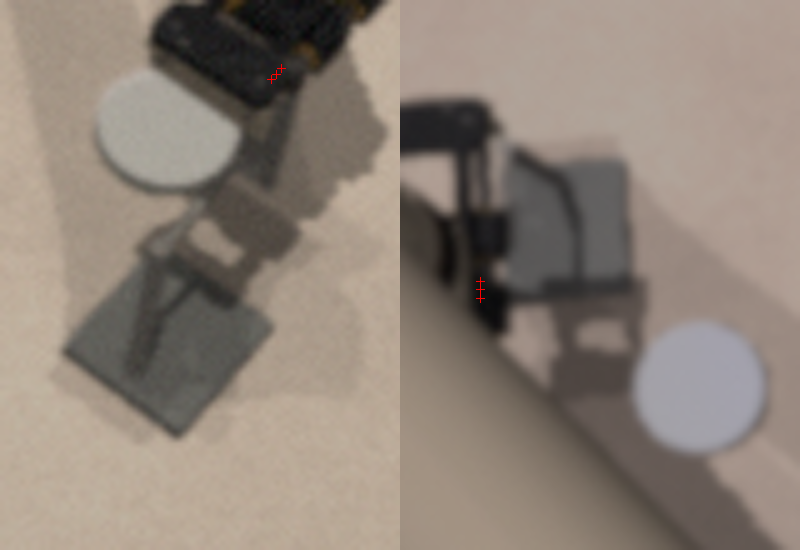

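The scene crop shows the key hanging at (265,150), in front of the peg tip near (205,215). The top view is partly hidden by the arm, but the base is visible. I'll refine the stand from my own colour segmentation of the first, unobstructed pictures.

```bash
cat > st.py <<'E'
from h import *
ims={c:cv2.imread(f'pics/{c}0.png') for c in P}
base=[M['stand'][0]]
mk={};ign={}
for c in P:
    im=cv2.GaussianBlur(ims[c],(0,0),.6).astype(float);sat=im[...,2]-im[...,0];br=im.mean(2)
    s=sil(c,(.489,.2306,3),base)
    core=cv2.erode(s,np.ones((9,9)))>.9;ring=(cv2.dilate(s,np.ones((11,11)))>.01)&(cv2.dilate(s,np.ones((5,5)))<.01)
    a=np.median(im[core],0);b=np.median(im[ring],0);d=b-a
    mk[c]=np.clip(((b-im)@d)/(d@d),0,1)   # soft membership
    roi=cv2.dilate(s,np.ones((9,9)))>.01
    pp=cv2.dilate(sil(c,(.489,.2306,3),M['stand'][1:]),np.ones((5,5)))>.01
    ign[c]=~roi|pp;print(c,a,b)
for sel in(['scene'],['top'],['scene','top']):
    r=fit(base,{c:mk[c] for c in sel},(.489,.2306),[0,3,6],ign);print(sel,r.x.round(4),round(r.fun,2))
# peg: brightness profile perpendicular to predicted peg axis
for c in P:
    im=ims[c].astype(float)
    for sx in(-25,-15,-5,5):
        z=154.6-sx*.1405
        pr=[]
        for off in range(-14,15,2):
            q=proj(c,tf((.489,.2306,3.3),np.array([[sx,off,z]])/1e3))[0]
            pr.append(cv2.getRectSubPix(ims[c],(1,1),tuple(q.astype(float)))[0,0].astype(int).sum()//3)
        print(c,sx,pr)
E
python3 st.py
```

```text
scene [ 95. 101. 103.] [150. 167. 184.]
top [100. 101. 103.] [140. 150. 167.]
['scene'] [0.4889 0.2321 3.4018] 5.02
['top'] [0.4864 0.2268 4.9412] 4.66
['scene', 'top'] [0.488  0.2308 4.7441] 22.11
scene -25 [np.int64(160), np.int64(160), np.int64(158), np.int64(154), np.int64(143), np.int64(130), np.int64(126), np.int64(129), np.int64(131), np.int64(141), np.int64(155), np.int64(163), np.int64(165), np.int64(165), np.int64(164)]
scene -15 [np.int64(156), np.int64(153), np.int64(142), np.int64(122), np.int64(104), np.int64(102), np.int64(111), np.int64(124), np.int64(131), np.int64(139), np.int64(151), np.int64(160), np.int64(165), np.int64(166), np.int64(167)]
scene -5 [np.int64(107), np.int64(103), np.int64(106), np.int64(117), np.int64(130), np.int64(136), np.int64(134), np.int64(131), np.int64(131), np.int64(134), np.int64(146), np.int64(157), np.int64(162), np.int64(165), np.int64(163)]
scene 5 [np.int64(144), np.int64(156), np.int64(164), np.int64(165), np.int64(167), np.int64(155), np.int64(145), np.int64(136), np.int64(133), np.int64(140), np.int64(151), np.int64(162), np.int
[... 265 characters left out ...]
151)]
top -15 [np.int64(103), np.int64(101), np.int64(99), np.int64(98), np.int64(100), np.int64(105), np.int64(112), np.int64(119), np.int64(127), np.int64(135), np.int64(142), np.int64(148), np.int64(151), np.int64(152), np.int64(153)]
top -5 [np.int64(103), np.int64(101), np.int64(99), np.int64(97), np.int64(100), np.int64(104), np.int64(111), np.int64(116), np.int64(123), np.int64(133), np.int64(142), np.int64(149), np.int64(151), np.int64(153), np.int64(153)]
top 5 [np.int64(102), np.int64(101), np.int64(101), np.int64(101), np.int64(103), np.int64(106), np.int64(110), np.int64(115), np.int64(121), np.int64(131), np.int64(141), np.int64(149), np.int64(152), np.int64(154), np.int64(154)]
```

>>> drive_tool([
  {"delta_pos": [0, 0, 0.22], "twist": [0, 0, 0]},
  {"delta_pos": [0, 0, 0.22], "twist": [0, 0, 0]},
  {"delta_pos": [0, 0, 0.22], "twist": [0, 0, 0]},
  {"delta_pos": [0, 0, 0.22], "twist": [0, 0, 0]},
  {"delta_pos": [0, 0.15, 0], "twist": [0, 0, 0]},
  {"delta_pos": [0, 0.15, 0], "twist": [0, 0, 0]},
  {"delta_pos": [0, 0.15, 0], "twist": [0, 0, 0]},
  {"delta_pos": [0, 0.1, 0], "twist": [0, 0, 0]},
  {"delta_pos": [0, 0.1, 0], "twist": [0, 0, 0]},
  {"delta_pos": [0, 0.1, 0.01], "twist": [0, 0, 0]},
  {"delta_pos": [0, 0, 0], "twist": [0, 0, 0]},
])

```text
time_s: 11.45
eef_pos: [0.4632, 0.2301, 0.1747]
eef_rot: [180.0, -0.0, 93.5]
contact_force: [0.5, -0.1, -0.6]
finger_gap: 0.0099
finger_force: 25.0
```

```bash
python3 snap.py s4 8 scene,290,215,50,50 top,130,165,50,50
```

```text
11.45 [0.4632 0.2301 0.1747] [ 1.800e+02 -1.000e-02  9.348e+01] [ 15.4  26.7 -55.9 110.   26.3  57.1 -49. ] 0.00992615520600397
```

View pics/s4.png

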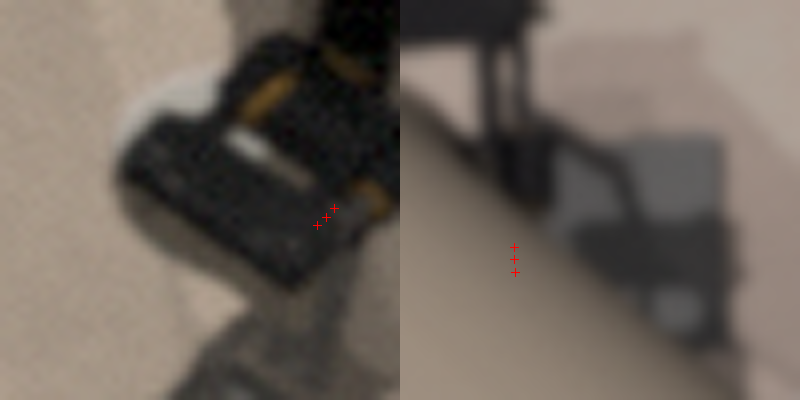

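The view is blocked by the gripper body, so I'll go on by feel and watch the force.

>>> drive_tool([
  {"delta_pos": [-0.02, 0.1, 0.015], "twist": [0, 0, 0]},
  {"delta_pos": [0, 0.1, 0.015], "twist": [0, 0, 0]},
  {"delta_pos": [0, 0, 0], "twist": [0, 0, 0]},
])

```text
time_s: 11.92
eef_pos: [0.4734, 0.2296, 0.1731]
eef_rot: [180.0, -0.0, 93.5]
contact_force: [-0.0, 0.3, -1.3]
finger_gap: 0.0099
finger_force: 25.0
```

>>> drive_tool([
  {"delta_pos": [0, 0.1, 0.015], "twist": [0, 0, 0]},
  {"delta_pos": [0, 0.1, 0.015], "twist": [0, 0, 0]},
  {"delta_pos": [0, 0.06, 0.01], "twist": [0, 0, 0]},
  {"delta_pos": [0, 0, 0], "twist": [0, 0, 0]},
  {"delta_pos": [0, 0, 0.04], "twist": [0, 0, 0]},
  {"delta_pos": [0, 0, 0], "twist": [0, 0, 0]},
])

```text
time_s: 12.68
eef_pos: [0.4856, 0.2305, 0.1691]
eef_rot: [-180.0, 0.0, 93.5]
contact_force: [-0.9, -1.1, -0.4]
finger_gap: 0.0098
finger_force: 25.0
```

>>> drive_tool([
  {"delta_pos": [0, 0, 0.03], "twist": [0, 0, 0]},
  {"delta_pos": [0, 0, 0.02], "twist": [0, 0, 0]},
  {"delta_pos": [0, 0, 0], "twist": [0, 0, 0]},
])

```text
time_s: 13.05
eef_pos: [0.4859, 0.2306, 0.1671]
eef_rot: [180.0, 0.0, 93.5]
contact_force: [-1.2, -1.1, 3.8]
finger_gap: 0.0099
finger_force: 25.0
```

>>> drive_tool([
  {"delta_pos": [0, 0, 0], "twist": [0, 0, 0]},
  {"delta_pos": [0, 0, 0], "twist": [0, 0, 0]},
  {"delta_pos": [0, 0, 0], "twist": [0, 0, 0]},
  {"delta_pos": [0, 0, 0], "twist": [0, 0, 0]},
], jaw=0.35)

```text
time_s: 13.55
eef_pos: [0.4859, 0.2305, 0.1667]
eef_rot: [-180.0, -0.0, 93.5]
contact_force: [-0.3, -0.4, 0.9]
finger_gap: 0.0321
finger_force: 0.0
```

>>> drive_tool([
  {"delta_pos": [0, 0, -0.1], "twist": [0, 0, 0]},
  {"delta_pos": [0, 0, -0.2], "twist": [0, 0, 0]},
  {"delta_pos": [0, 0, -0.4], "twist": [0, 0, 0]},
  {"delta_pos": [0, 0, -0.5], "twist": [0, 0, 0]},
  {"delta_pos": [0, 0, -0.5], "twist": [0, 0, 0]},
])

```text
time_s: 14.18
eef_pos: [0.486, 0.2309, 0.254]
eef_rot: [179.9, -0.0, 93.5]
contact_force: [0.5, 0.0, 0.2]
finger_gap: 0.0319
finger_force: 0.0
```

The key hung with contact at the expected height and I've let go of it. Next is the cover.

>>> drive_tool([
  {"delta_pos": [0, 0, 0], "twist": [0, 0, -1]},
  {"delta_pos": [0, 0, 0], "twist": [0, 0, -1]},
  {"delta_pos": [0, 0, 0], "twist": [0, 0, -1]},
  {"delta_pos": [0, 0, 0], "twist": [0, 0, -1]},
  {"delta_pos": [0, 0, 0], "twist": [0, 0, -1]},
  {"delta_pos": [0, 0, 0], "twist": [0, 0, -1]},
  {"delta_pos": [0, 0, 0], "twist": [0, 0, -1]},
  {"delta_pos": [0, 0, 0], "twist": [0, 0, -1]},
  {"delta_pos": [0, 0, 0], "twist": [0, 0, -1]},
  {"delta_pos": [0, 0, 0], "twist": [0, 0, -1]},
  {"delta_pos": [0, 0, 0], "twist": [0, 0, -1]},
  {"delta_pos": [0, 0, 0], "twist": [0, 0, -1]},
  {"delta_pos": [0, 0, 0], "twist": [0, 0, -1]},
  {"delta_pos": [0, 0, 0], "twist": [0, 0, -1]},
  {"delta_pos": [0, 0, 0], "twist": [0, 0, -1]},
  {"delta_pos": [0, 0, 0], "twist": [0, 0, -1]},
], jaw=0.6)

```text
time_s: 16.18
eef_pos: [0.4863, 0.2306, 0.2532]
eef_rot: [180.0, 0.1, 157.6]
contact_force: [-0.3, 0.2, -0.8]
finger_gap: 0.0551
finger_force: 0.0
```

>>> drive_tool([
  {"delta_pos": [-0.318, -0.894, 0], "twist": [0, 0, 0]},
  {"delta_pos": [-0.318, -0.894, 0], "twist": [0, 0, 0]},
  {"delta_pos": [-0.318, -0.894, 0], "twist": [0, 0, 0]},
  {"delta_pos": [-0.318, -0.894, 0], "twist": [0, 0, 0]},
  {"delta_pos": [-0.318, -0.894, 0], "twist": [0, 0, 0]},
  {"delta_pos": [-0.318, -0.894, 0], "twist": [0, 0, 0]},
  {"delta_pos": [-0.318, -0.894, 0], "twist": [0, 0, 0]},
  {"delta_pos": [-0.318, -0.894, 0], "twist": [0, 0, 0]},
  {"delta_pos": [-0.318, -0.894, 0], "twist": [0, 0, 0]},
  {"delta_pos": [-0.318, -0.894, 0], "twist": [0, 0, 0]},
  {"delta_pos": [0, 0, 0], "twist": [0, 0, 0]},
])

```text
time_s: 17.55
eef_pos: [0.4611, -0.2482, 0.2524]
eef_rot: [-180.0, 0.0, 157.0]
contact_force: [-0.8, -0.0, -0.9]
finger_gap: 0.0549
finger_force: 0.0
```

```bash
python3 snap.py s5 5 scene,275,200,80,110 top,120,145,80,110
python3 - <<'E'
from edge import *
# masks fits w/ block now free of key, plus pin position
ims={c:vision.read_camera(c) for c in P}
for c in P:
    cv2.imwrite(f'pics/s5_{c}_full.png',ims[c])
    for l,ctr,p0,ys in(('block',{'scene':(233,247),'top':(228,163)},(.605,-.028),[-6,-3,0]),('stand',{'scene':(318,270),'top':(157,192)},(.489,.23),[0,4])):
        ds=[d for d in vision.outline_of(c,l) if np.hypot(*((np.array(d['bbox'][:2])+d['bbox'][2:])/2-ctr[c]))<14]
        if ds:
            r=fit(M[l],{c:ds[0]['mask'].astype(float)},p0,ys);print(c,l,r.x.round(4),round(r.fun,1))
    print(c,'key',[(round(d['score'],2),d['bbox']) for d in vision.outline_of(c,'key')])
E
```

```text
17.55 [ 0.4611 -0.2482  0.2524] [-1.7997e+02  2.0000e-02  1.5702e+02] [ 84.1  35.  -80.7 104.3  36.4  73.   60.4] 0.05492397767442673
scene block [ 0.6042 -0.0254 -2.6825] 9.4
scene key [(0.67, [316.6, 243.8, 329.8, 269.1])]
top block [ 0.6059 -0.0308 -1.0372] 37.2
top stand [0.4899 0.2251 2.1413] 52.2
top key []
```

View pics/s5.png

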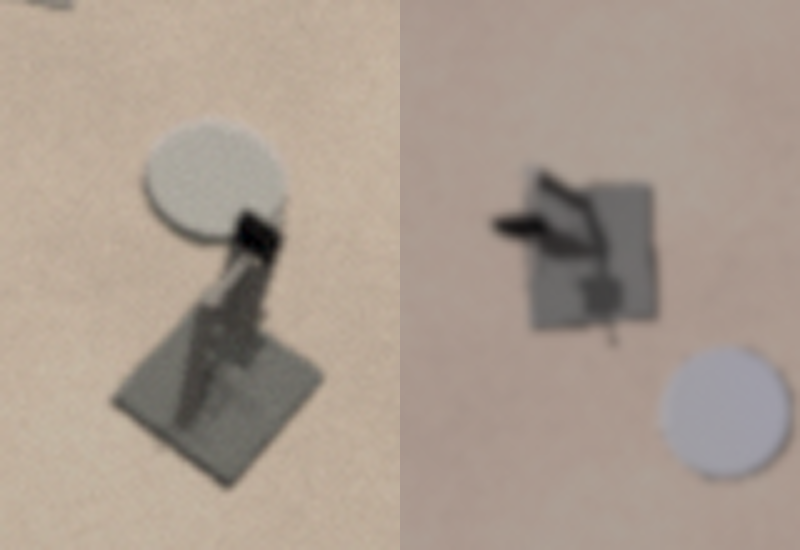

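The key hangs upright on the peg: its grip is at (258,237) in the scene crop with the eye on the peg, and at (520,226) in the top crop. I'll descend to the cover's bar.

>>> drive_tool([
  {"delta_pos": [0.04, 0.096, 0.6], "twist": [0, 0, 0]},
  {"delta_pos": [0, 0, 0.8], "twist": [0, 0, 0]},
  {"delta_pos": [0, 0, 0.8], "twist": [0, 0, 0]},
  {"delta_pos": [0, 0, 0.8], "twist": [0, 0, 0]},
  {"delta_pos": [0, 0, 0.8], "twist": [0, 0, 0]},
  {"delta_pos": [0, 0, 0.5], "twist": [0, 0, 0]},
  {"delta_pos": [0, 0, 0.25], "twist": [0, 0, 0]},
  {"delta_pos": [0, 0, 0], "twist": [0, 0, 0]},
  {"delta_pos": [0, 0, 0], "twist": [0, 0, 0]},
])

```text
time_s: 19.18
eef_pos: [0.4626, -0.2383, 0.0252]
eef_rot: [-180.0, 0.1, 157.5]
contact_force: [-0.9, 0.3, -0.5]
finger_gap: 0.055
finger_force: 0.0
```

```bash
python3 snap.py s6 7 scene,190,160,57,57 top,260,170,57,57
```

```text
19.175 [ 0.4626 -0.2383  0.0252] [-1.8000e+02  9.0000e-02  1.5751e+02] [ 70.4  48.7 -61.1 114.2  55.6  52.9  46.6] 0.05499170447057843
```

View pics/s6.png

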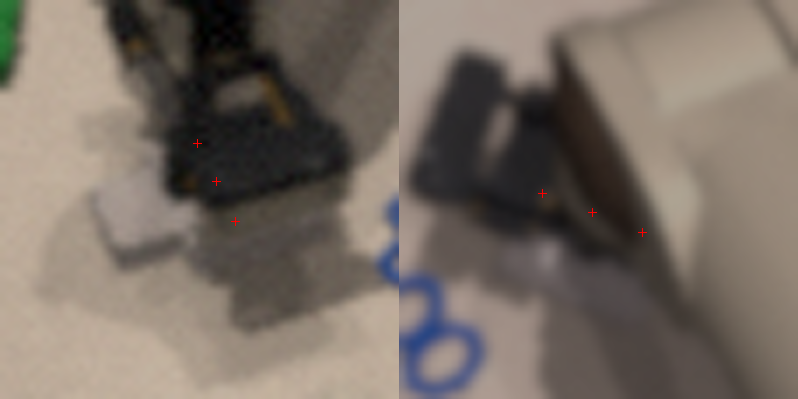

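The gripper is astride the bar: TCP is at (215,181) in the scene crop and the narrow end of the cover is at (140,215). I'll nudge across the bar and close.

>>> drive_tool([
  {"delta_pos": [0, -0.07, 0], "twist": [0, 0, 0]},
  {"delta_pos": [0, 0, 0], "twist": [0, 0, 0]},
  {"delta_pos": [0, 0, 0], "twist": [0, 0, 0]},
])

```text
time_s: 19.65
eef_pos: [0.4604, -0.2416, 0.0244]
eef_rot: [-180.0, 0.0, 157.5]
contact_force: [-0.4, 0.6, 0.1]
finger_gap: 0.055
finger_force: 0.0
```

>>> drive_tool([
  {"delta_pos": [0, 0, 0], "twist": [0, 0, 0]},
  {"delta_pos": [0, 0, 0], "twist": [0, 0, 0]},
  {"delta_pos": [0, 0, 0], "twist": [0, 0, 0]},
  {"delta_pos": [0, 0, 0], "twist": [0, 0, 0]},
  {"delta_pos": [0, 0, 0], "twist": [0, 0, 0]},
  {"delta_pos": [0, 0, 0], "twist": [0, 0, 0]},
], jaw=0, force=40)

```text
time_s: 20.4
eef_pos: [0.4603, -0.2416, 0.0242]
eef_rot: [-180.0, -0.0, 157.5]
contact_force: [-1.3, -1.1, 0.1]
finger_gap: 0.0134
finger_force: 40.0
```

>>> drive_tool([
  {"delta_pos": [0, 0, -0.2], "twist": [0, 0, 0]},
  {"delta_pos": [0, 0, -0.4], "twist": [0, 0, 0]},
  {"delta_pos": [0, 0, -0.5], "twist": [0, 0, 0]},
  {"delta_pos": [0, 0, -0.5], "twist": [0, 0, -0.975]},
  {"delta_pos": [0, 0, -0.5], "twist": [0, 0, -0.975]},
  {"delta_pos": [0, 0, -0.4], "twist": [0, 0, -0.975]},
  {"delta_pos": [0, 0, 0], "twist": [0, 0, -0.975]},
  {"delta_pos": [0, 0, 0], "twist": [0, 0, -0.975]},
  {"delta_pos": [-0.2, 0.33, 0], "twist": [0, 0, 0]},
  {"delta_pos": [-0.35, 0.57, 0], "twist": [0, 0, 0]},
  {"delta_pos": [-0.35, 0.57, 0], "twist": [0, 0, 0]},
  {"delta_pos": [-0.35, 0.57, 0], "twist": [0, 0, 0]},
  {"delta_pos": [-0.35, 0.57, 0], "twist": [0, 0, 0]},
  {"delta_pos": [-0.35, 0.57, 0], "twist": [0, 0, 0]},
  {"delta_pos": [-0.35, 0.57, 0], "twist": [0, 0, 0]},
  {"delta_pos": [-0.25, 0.41, 0], "twist": [0, 0, 0]},
  {"delta_pos": [-0.15, 0.24, 0], "twist": [0, 0, 0]},
  {"delta_pos": [0, 0, 0], "twist": [0, 0, 0]},
  {"delta_pos": [0, 0, 0], "twist": [0, 0, 0]},
  {"delta_pos": [0, 0, 0], "twist": [0, 0, 0]},
])

```text
time_s: 22.9
eef_pos: [0.6063, -0.0302, 0.1491]
eef_rot: [-180.0, -0.0, 176.9]
contact_force: [-0.6, -0.0, -2.5]
finger_gap: 0.0136
finger_force: 40.0
```

```bash
cat > c.py <<'E'
from edge import *
# cover in hand: per-camera fits at known height; and a picture with predicted outlines
s=bot.state();print(s['time_s'],s['eef_pos'].round(4),s['eef_rot'].round(2),s['joints'].round(0))
yaw=s['eef_rot'][2]-180;z=s['eef_pos'][2]-.0242
p=(s['eef_pos'][0],s['eef_pos'][1],yaw,z)
o=[]
for c,(u,v) in(('scene',(195,180)),('top',(195,120))):
    im=vision.read_camera(c);cv2.imwrite(f'pics/s7_{c}_full.png',im)
    k=6;cr=cv2.resize(im[v:v+95,u:u+66],None,fx=k,fy=k,interpolation=cv2.INTER_CUBIC)
    for h in hulls(c,p,M['cover'][:2]): cv2.polylines(cr,[np.round((h-[u,v]+.5)*k).astype(int)],True,(0,0,255),1)
    for h in hulls(c,(.6045,-.0285,-3),[M['block'][0]]): cv2.polylines(cr,[np.round((h-[u,v]+.5)*k).astype(int)],True,(0,255,0),1)
    o.append(cr)
    ds=vision.outline_of(c,'cover');print(c,[(round(d['score'],2),np.round(d['bbox'])) for d in ds])
cv2.imwrite('pics/s7.png',np.hstack(o))
E
python3 c.py
```

```text
22.9 [ 0.6063 -0.0302  0.1491] [-1.7996e+02 -3.0000e-02  1.7691e+02] [ 46.  47. -69.  98.  47.  69.  51.]
scene [(0.8, array([171., 153., 192., 178.])), (0.76, array([251., 129., 280., 152.])), (0.69, array([211., 221., 242., 242.])), (0.62, array([304., 225., 336., 248.])), (0.62, array([132., 151., 154., 191.])), (0.35, array([316., 242., 332., 267.]))]
top [(0.84, array([298., 265., 317., 288.])), (0.82, array([393., 206., 416., 234.])), (0.75, array([214., 156., 236., 170.])), (0.58, array([323., 178., 356., 206.])), (0.17, array([146., 122., 189., 140.]))]
```

View pics/s7.png

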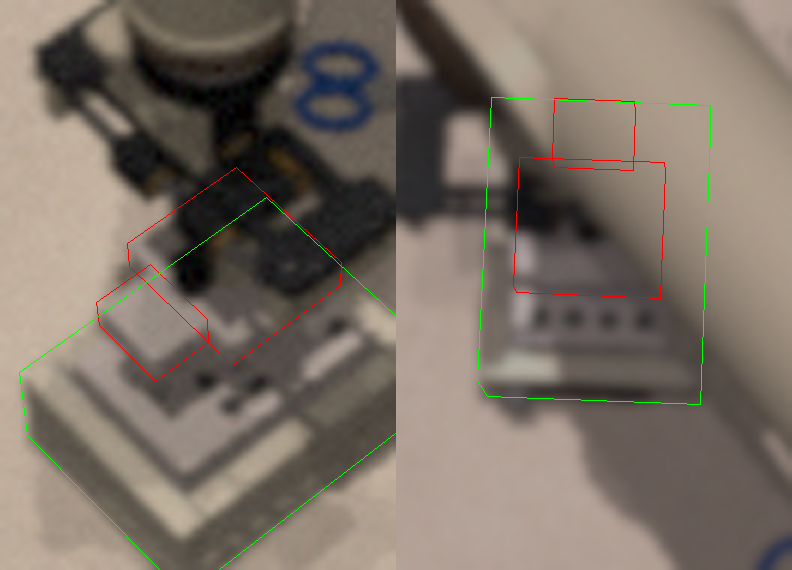

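That was my last picture. It shows the cover in hand, level and aligned over the block. In the scene crop the narrow end is at (150,325), pointing to the pin side, and the fit agrees to within about 1 px. From here I go down by feel.

>>> drive_tool([
  {"delta_pos": [0, 0.04, 0.25], "twist": [0, 0, 0]},
  {"delta_pos": [0, 0, 0.25], "twist": [0, 0, 0]},
  {"delta_pos": [0, 0, 0.23], "twist": [0, 0, 0]},
  {"delta_pos": [0, 0, 0], "twist": [0, 0, 0]},
  {"delta_pos": [0, 0, 0], "twist": [0, 0, 0]},
  {"delta_pos": [0, 0, 0], "twist": [0, 0, 0]},
])

```text
time_s: 23.85
eef_pos: [0.6072, -0.0265, 0.1132]
eef_rot: [180.0, 0.0, 177.0]
contact_force: [0.7, -0.5, -3.2]
finger_gap: 0.0138
finger_force: 40.0
```

>>> drive_tool([
  {"delta_pos": [0, 0, 0.04], "twist": [0, 0, 0]},
  {"delta_pos": [0, 0, 0.04], "twist": [0, 0, 0]},
  {"delta_pos": [0, 0, 0], "twist": [0, 0, 0]},
  {"delta_pos": [0, 0, 0], "twist": [0, 0, 0]},
])

```text
time_s: 24.35
eef_pos: [0.6068, -0.0268, 0.1087]
eef_rot: [-180.0, -0.0, 177.0]
contact_force: [-0.7, 0.2, -3.5]
finger_gap: 0.0138
finger_force: 40.0
```

>>> drive_tool([
  {"delta_pos": [0, 0, 0.04], "twist": [0, 0, 0]},
  {"delta_pos": [0, 0, 0], "twist": [0, 0, 0]},
  {"delta_pos": [0, 0, 0], "twist": [0, 0, 0]},
])

```text
time_s: 24.72
eef_pos: [0.6071, -0.0272, 0.1071]
eef_rot: [-180.0, 0.0, 177.0]
contact_force: [-0.8, -2.1, 1.8]
finger_gap: 0.0136
finger_force: 40.0
```

>>> drive_tool([
  {"delta_pos": [0, 0, 0.02], "twist": [0, 0, 0]},
  {"delta_pos": [0, 0, 0], "twist": [0, 0, 0]},
  {"delta_pos": [0, 0, 0], "twist": [0, 0, 0]},
])

```text
time_s: 25.1
eef_pos: [0.6067, -0.0276, 0.1053]
eef_rot: [-179.9, -0.0, 177.0]
contact_force: [-0.2, -3.6, -0.7]
finger_gap: 0.0138
finger_force: 40.0
```

>>> drive_tool([
  {"delta_pos": [0, -0.03, 0], "twist": [0, 0, 0]},
  {"delta_pos": [0, 0, 0], "twist": [0, 0, 0]},
  {"delta_pos": [0, 0, 0], "twist": [0, 0, 0]},
])

```text
time_s: 25.48
eef_pos: [0.6066, -0.0279, 0.1055]
eef_rot: [180.0, -0.0, 177.0]
contact_force: [0.4, -2.3, -3.1]
finger_gap: 0.0137
finger_force: 40.0
```

>>> drive_tool([
  {"delta_pos": [0, 0, 0.03], "twist": [0, 0, 0]},
  {"delta_pos": [0, 0, 0], "twist": [0, 0, 0]},
  {"delta_pos": [0, 0, 0], "twist": [0, 0, 0]},
])

```text
time_s: 25.85
eef_pos: [0.6067, -0.028, 0.1041]
eef_rot: [180.0, -0.0, 177.0]
contact_force: [-0.0, -1.1, -4.3]
finger_gap: 0.0137
finger_force: 40.0
```

>>> drive_tool([
  {"delta_pos": [0, -0.01, 0.03], "twist": [0, 0, 0]},
  {"delta_pos": [0, 0, 0.03], "twist": [0, 0, 0]},
  {"delta_pos": [0, 0, 0], "twist": [0, 0, 0]},
  {"delta_pos": [0, 0, 0], "twist": [0, 0, 0]},
])

```text
time_s: 26.35
eef_pos: [0.6067, -0.0284, 0.1012]
eef_rot: [180.0, 0.0, 177.0]
contact_force: [0.2, 1.7, -3.4]
finger_gap: 0.0138
finger_force: 40.0
```

>>> drive_tool([
  {"delta_pos": [0, 0, 0.03], "twist": [0, 0, 0]},
  {"delta_pos": [0, 0, 0.03], "twist": [0, 0, 0]},
  {"delta_pos": [0, 0, 0], "twist": [0, 0, 0]},
  {"delta_pos": [0, 0, 0], "twist": [0, 0, 0]},
])

```text
time_s: 26.85
eef_pos: [0.6069, -0.0286, 0.0992]
eef_rot: [-180.0, 0.0, 177.0]
contact_force: [-3.4, -0.8, 4.6]
finger_gap: 0.0138
finger_force: 40.0
```

>>> drive_tool([
  {"delta_pos": [0.01, 0, 0.03], "twist": [0, 0, 0]},
  {"delta_pos": [0, 0, 0.03], "twist": [0, 0, 0]},
  {"delta_pos": [0, 0, 0.03], "twist": [0, 0, 0]},
  {"delta_pos": [0, 0, 0], "twist": [0, 0, 0]},
  {"delta_pos": [0, 0, 0], "twist": [0, 0, 0]},
], force=60)

```text
time_s: 27.48
eef_pos: [0.6069, -0.0285, 0.0956]
eef_rot: [-180.0, 0.1, 177.0]
contact_force: [-3.0, -1.0, 9.2]
finger_gap: 0.0136
finger_force: 60.0
```

>>> drive_tool([
  {"delta_pos": [0, 0, 0.03], "twist": [0, 0, 0]},
  {"delta_pos": [0, 0, 0.03], "twist": [0, 0, 0]},
  {"delta_pos": [0, 0, 0], "twist": [0, 0, 0]},
  {"delta_pos": [0, 0, 0], "twist": [0, 0, 0]},
])

```text
time_s: 27.98
eef_pos: [0.6069, -0.0286, 0.0929]
eef_rot: [-179.9, 0.1, 177.0]
contact_force: [-4.1, -1.2, 11.8]
finger_gap: 0.0135
finger_force: 60.0
```

>>> drive_tool([
  {"delta_pos": [0.01, 0, 0.03], "twist": [0, 0, 0]},
  {"delta_pos": [0, 0, 0.02], "twist": [0, 0, 0]},
  {"delta_pos": [0, 0, 0], "twist": [0, 0, 0]},
  {"delta_pos": [0, 0, 0], "twist": [0, 0, 0]},
  {"delta_pos": [0, 0, 0], "twist": [0, 0, 0]},
])

```text
time_s: 28.6
eef_pos: [0.6069, -0.0286, 0.0912]
eef_rot: [-179.9, 0.1, 177.0]
contact_force: [-5.7, -2.2, 15.8]
finger_gap: 0.0135
finger_force: 60.0
```

>>> drive_tool([
  {"delta_pos": [0, 0, 0.03], "twist": [0, 0, 0]},
  {"delta_pos": [0, 0, 0], "twist": [0, 0, 0]},
  {"delta_pos": [0, 0, 0], "twist": [0, 0, 0]},
  {"delta_pos": [0, 0, 0], "twist": [0, 0, 0]},
  {"delta_pos": [0, 0, 0], "twist": [0, 0, 0]},
])

```text
time_s: 29.22
eef_pos: [0.6069, -0.0286, 0.0911]
eef_rot: [-179.9, 0.2, 177.0]
contact_force: [-9.6, -3.7, 26.2]
finger_gap: 0.0134
finger_force: 60.0
```

Run:
```python
from plant import bot,vision,order
vision.read_camera('scene');print([(round(d['score'],2),d['bbox']) for d in vision.outline_of('scene','key')])
s=bot.state();print(s['time_s'],s['eef_pos'],s['eef_rot'],s['contact_force'],s['torque'])
print(order.hand_in())
```

```text
[(0.62, [316.0, 241.3, 332.5, 269.3])]
29.325 [ 0.60692193 -0.02859442  0.09114689] [-1.79872086e+02  1.69808670e-01  1.76988066e+02] [-9.14860923 -4.19952641 26.89073109] [-0.55947202  1.94786328  0.02547356]
the job is handed in; nothing more can be done
None
```

The job is handed in at about 29 s of the 67 s allowed: the key hangs by its eye on the peg, and the cover is on the pin, held pressed at the bottom stop with about 27 N. That the cover is down on the pin and at the stop is judged from tool height and force, not seen in a picture.

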